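# Check the spray gun's air tank with the stick gauge and set its valve

### The arm

A 6-joint arm with a two-finger parallel gripper is mounted at the origin on the work surface. World frame = base frame: x ahead of the robot, y to its left, z up, the work surface at z = 0. Lengths are in m, angles in rad, forces in N, time in s.
With the tool pointing down it reaches from about 0.225 to 0.725 m from the base axis. Payload 3.1 kg.
Tool frame: the origin (TCP) lies at the very end of the fingers, on their centre line; the grasp point (between the pads) lies 19 mm behind it; z points along the fingers, y is the line along which they close (so a half turn about z gives the same grasp; the last joint's range is limited). The gripper opens to 85 mm and grips with 20 to 120 N. Pads are 22 mm wide; open, the fingers measure 114 mm over their backs; the gripper's body (76 mm by 85 mm) begins 54 mm behind the grasp point. The pads swing forward as they close: fully open they stand 13 mm farther back than shut.
Start: joints at [1.131, 0.048, 0.099, 1.622, 0, 1.443], TCP at [0.161, 0.5, 0.231] pointing down, gripper open.
Joint ranges: [-2.91, 2.91], [-0.99, 1.94], [-1.21, 1.42], [-2.12, 2.29], [-1.49, 1.47], [-3.14, 3.14]. Speed limits (rad/s): [2.79, 2.79, 3.14, 3.14, 3.14, 3.14].

### API

Orientations are given as a 3x3 rotation matrix whose columns are the frame's x, y, z axes.
In Python, from plant import bot gives the robot as it stands.
- The arm moves only by the tool jog_arm, never from a script. Its argument "plan" is text: rows parted by semicolons, each of 5 numbers parted by spaces: the closure, from -1 (fully open) to 1 (shut), then the shift along the tool's x, y, z each as a share of 0.2 m, from -1 to 1, then the turn about the tool's z as a share of 60 degrees, from -1 to 1. In form: jaw x y z turn; .... A call has exactly 10 rows; each row is the pose to reach, as a shift and turn from the pose commanded when the call began, along the tool's axes at that moment; what a row does not reach only later rows make up. A row lasts 1/12 s, in which the tool goes at most 41.7 mm and 7.16 degrees, less where a joint would pass 70% of its speed; a pose out of reach is approached as far as the arm can. A call with a number of a shift or a turn outside -1 to 1 is refused whole. A call with a gripper value outside its range is refused whole. The fingers move at their own pace and stop on an object; "newtons" is the grip in N (left out, the last holds). Time passes only in rows, so rows that repeat a pose let the fingers close, or fill a call up. It gives the time, the measured TCP pose, the force, the opening and the grip force at its end, in the units of the state.
- bot.get_state(): the state, without advancing time (a new reading comes with each control period).
- bot.get_image(name): name is "side" or "top" or "wrist"; returns a dict with "frame" (420x560x3 uint8, red, green, blue), "intrinsics" (3x3 intrinsics, pixels), "dist" ([k1, k2, p1, p2, k3] as OpenCV has them; the pictures are not rectified), "R" (3x3) and "t" (3): a world point X has camera coordinates R X + t; the wrist camera has in their place "mount" (4x4, takes a point from camera to tool coordinates, whose origin is the TCP and whose axes are the flange's). Camera axes: x right, y down, z forward; pixel columns grow to the right and rows downward; lengths in m; the calibration is good to about 2 mm. A picture is of the moment at which its call begins: read the wrist's pose just before it. There is no depth.
- bot.hand_in(): hands the job in; it is judged then, once.
The state is a dict: "clock": time; "q": joint angles; "qd": joint speeds; "joint_torque": joint torques, N m; "tcp_pos": TCP position; "tcp_rot": TCP orientation; "force": force on the tool from outside, world axes, zero at the start; "torque": the same for the moment, N m; "opening": opening from 0.0 (shut) to 1.0 (fully open); "grip_force": force on a finger pad.
Only numpy, scipy, OpenCV 4.12 (cv2) and the standard library are available. Lean on these libraries where they do the work, as an engineer would, in place of code of your own. Each camera call takes 0.05 s, during which the arm holds its last target. There are 200 camera calls.

### The job

Take the stick gauge from its wooden rest, press its chuck squarely and fully home on the air tank's brass valve stem so that the air pushes the rod out, and lay it back in the notches of its rest with the rod still showing the reading. If the rod shows green, turn the tank's red lever fully over to the green-collared port (spray gun); if only red, fully over to the orange-collared port (charging). Leave the flat iron, the knife, the glue tin and the roller where they are.

Things in the scene. Friction and masses are not known exactly. Their poses are not given: they have to be found in the camera images.
- gauge_head (a point): centre of the stick gauge's black head, 40 mm long (x), 26 wide (y), 38 high: grip it here, across y. Gauge axes: x along its barrel (diameter 18 mm, 1 mm higher than this point, end 135 mm along x), z up, away from the chuck. 0.15 kg, centre of mass about 50 mm along x.
- gauge_chuck (a point): centre of the mouth of the gauge's brass chuck, 47 mm under the head's centre, facing down; head's axes. Mouth 41 mm over its rim, flaring in from 30 mm to a 25 mm bore; the bore's floor, where the stem's rim seats, is 18 mm above the mouth. A sprung pin inside meets the valve's pin when the stem is 5 mm in; from there to home it takes up to 2 to 6 N, then stops hard.
- rod (a joint): how far the gauge's rod is out of its barrel (m), 0 to 0.056; 0 at the start. Its first 30 mm are red, the rest green: green shows above 0.030. The tank's unseen pressure, new each time, pushes it out 14 to 47 mm; it reads true only once the chuck has been fully home, and stays out by friction when the gauge is lifted off, unless something pushes it in.
- rod_tip (a point): end of the rod's steel button (diameter 15 mm); 141 mm along the gauge's x from the head's centre when the rod is in.
- rest_home (a point): where the centre of the gauge's head is when the gauge lies in its fixed wooden rest (as at the start), 73 mm above the bench; x along the lying barrel to the rod end, z up. The barrel lies in two V notches, 12 mm thick, 36 and 114 mm along x, open 42 mm wide; the head hangs free beside the first, about 10 mm off, its chuck 12 mm above the foot (14 mm thick, 64 wide).
- valve_rim (a point): centre of the rim of the upright brass valve stem (outer diameter 19 mm, standing 26 mm above its nut) on the fixed blue air tank, 200 mm above the bench. z up, y along the tank (diameter 130 mm, 320 long). The lever is to -y; above the tank, the +y, +x and -x sides of the stem are free for the barrel.
- lever_pivot (a point): pivot (vertical axis) of the red lever of the three-way valve on the tank, 236 mm above the bench, 185 mm from the valve stem along the tank's -y. Axes as valve_rim.
- lever_grip (a point): centre of the lever's level red sleeve (62 mm long, 20 wide, 15 thick), 75 mm from the pivot; its x points from here to the pivot. The lever ends 106 mm from the pivot. 25 mm or more is free under the sleeve.
- lever (a joint): angle of the lever (rad), counter-clockwise from above. 0 (shut, starts within 0.2 of it): it points to the tank's -x, the robot's side. +1.57, its stop: along the tank's -y, to the green collar. -1.57, its other stop: along +y, to the orange collar. It stays where it is left; about 1.5 N at the sleeve moves it.
- green_port (a point): middle of the green collar (diameter 29 mm) on the valve's outer port, the spray gun's line with its water trap; 34 mm from the lever's axis, 49 mm lower than the lever.
- orange_port (a point): middle of the orange collar (diameter 29 mm) on the valve's inner port, the charging nipple; 34 mm from the lever's axis, 49 mm lower than the lever.
- iron: old flat iron used as a pattern weight, 175 x 85 mm, 116 mm high with its bow handle, 2.4 kg; origin under its centre. Leave alone.
- knife: red-handled knife, 160 mm long, 18 mm thick, lying on the bench; origin under its middle. Leave alone.
- glue_tin: yellow glue tin, 90 mm diameter, 115 mm high; origin under its centre. Leave alone.
- roller: steel hand roller with a wooden grip, 155 mm long, 40 mm high. Leave alone.

How it is judged:
On the way, in this order (a step that is already met when the one before it is completed fails the run):
1. the chuck is pressed squarely and fully home on the valve stem and the rod has come out (z of gauge_chuck in the frame of valve_rim below -0.0155 m and horizontal distance between gauge_chuck and valve_rim below 0.006 m and angle between gauge_chuck's own z axis and vertical below 0.17 rad and value of joint rod above 0.006 m), for 0.2 s.
2. after that, the lever is turned fully over to the port that the reading asks for (green above 30 mm, else orange; either between 28 and 32 mm) (((value of joint rod above 0.028 m and value of joint lever above 1.3 rad) or (value of joint rod between 0.006 and 0.032 m and value of joint lever below -1.3 rad))), for 0.2 s.
At the end, for the whole second after the job is handed in: Gauge lying in both notches of its rest (head within 15 mm along, 8 mm across and 6 mm in height of home, chuck down within 20 deg), rod still out at its reading, lever turned over by more than 74 deg to green if the rod shows 30 mm or more, else to orange (either at 28 to 32 mm) (((value of joint rod above 0.028 m and value of joint lever above 1.3 rad) or (value of joint rod between 0.006 and 0.032 m and value of joint lever below -1.3 rad)) and x of gauge_head in the frame of rest_home between -0.015 and 0.015 m and y of gauge_head in the frame of rest_home between -0.008 and 0.008 m and z of gauge_head in the frame of rest_home between -0.006 and 0.006 m and angle between gauge_head's own z axis and vertical below 0.35 rad and angle between the x axis of gauge_head and the x axis of rest_home, either way round below 0.15 rad); the robot touches nothing.
It fails at once if the iron, the knife, the glue tin or the roller is moved by more than 40 mm (distance of any of iron, knife, glue_tin, roller from where it was at the start of the episode above 0.04 m).
It also fails if it takes over 64 s, if anything falls off the work surface, if the arm or the gripper's body presses on something with over 40 N, if the wrist force passes 120 N, or if a joint passes its speed limit or range.

## Working session

There is one attempt and no reset: what is moved stays moved. The work goes in short steps, Python scripts to look and compute and a tool call to move; the robot and the scene stay as the last step left them, time stands still between calls to the robot, and variables do not carry over. Pictures are saved under pics/ and viewed, at most 12 in all, crops included, and the job is handed in when it is done.

Besides the shell and the picture viewer there is one more tool, called after "Emit:" as name(argument=value, ...), one argument or row to a line, values as JSON. jog_arm: Moves the arm, as the interface text tells. Its arguments: {"type":"object","properties":{"plan":{"type":"string"},"newtons":{"type":"number"}},"required":["plan"]}

```bash
mkdir -p pics
python3 - <<'E'
from plant import bot
import cv2,numpy as np,pickle
s=bot.get_state();print(s['clock'],s['tcp_pos'],s['tcp_rot'])
d={}
for n in("side","top"):
    im=bot.get_image(n);d[n]=im;cv2.imwrite(f"pics/{n}0.png",im["frame"][:,:,::-1]);print(n,im["intrinsics"],im["dist"],im["R"],im["t"])
w=bot.get_image("wrist");print(w["mount"],w["intrinsics"],w["dist"])
pickle.dump(d,open("cal.pkl","wb"))
E
```

```text
0.0 [0.16081177 0.49913162 0.23013225] [[-9.51787083e-01  3.06757898e-01 -9.70208601e-04]
 [ 3.06759307e-01  9.51784788e-01 -2.10841659e-03]
 [ 2.76656346e-04 -2.30438420e-03 -9.99997307e-01]]
side [[521.68881584   0.         287.96335822]
 [  0.         521.68881584 206.7620538 ]
 [  0.           0.           1.        ]] [-0.1173486  0.         0.         0.         0.       ] [[ 0.71586085 -0.69781277  0.02450668]
 [-0.35776097 -0.39670247 -0.84536042]
 [ 0.59962516  0.5963929  -0.53363394]] [-0.37972905  0.32820618  0.91970653]
top [[529.87387127   0.         285.37584742]
 [  0.         529.87387127 201.50829848]
 [  0.           0.           1.        ]] [-0.09991189  0.          0.          0.          0.        ] [[-0.07901945 -0.99685886 -0.00532394]
 [-0.97659895  0.07848289 -0.20023719]
 [ 0.20002605 -0.01062328 -0.97973299]] [0.02012272 0.53915561 1.3660231 ]
[[-1.17672618e-03 -9.51415010e-01 -3.07909232e-01  8.01394916e-02]
 [ 9.99999299e-01 -1.15915139e-03 -2.39977603e-04  9.70677647e-05]
 [-1.28595121e-04 -3.07909298e-01  9.51415707e-01 -1.42043588e-01]
 [ 0.00000000e+00  0.00000000e+00  0.00000000e+00  1.00000000e+00]] [[312.28639595   0.         280.77376611]
 [  0.         312.28639595 208.27304183]
 [  0.           0.           1.        ]] [0.01235241 0.         0.         0.         0.        ]
```

View pics/top0.png

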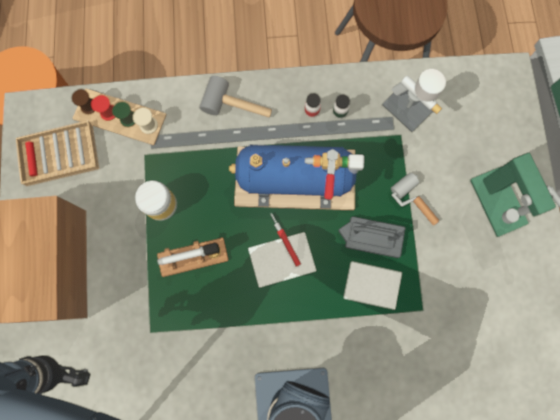

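View pics/side0.png

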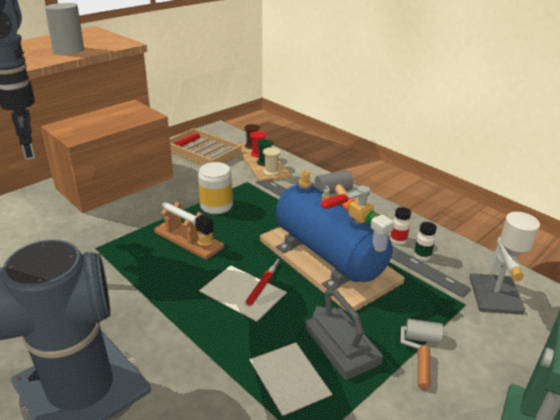

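The top view shows the gauge with its black head near (211,249) and the rod end near (160,258). The valve stem is near (256,160). The lever's pivot is near (331,160), and the lever points toward the robot.

```bash
cat > h.py <<'E'
import cv2,numpy as np,pickle
def ray(im,uv,pose=None):
    p=cv2.undistortPoints(np.array(uv,float).reshape(-1,1,2),im["intrinsics"],np.array(im["dist"])).reshape(-1,2)
    d=np.c_[p,np.ones(len(p))]
    if pose is None: R=im["R"];c=-R.T@im["t"];return c,d@R
    T=np.array(im["mount"]);pos,rot=map(np.array,pose)
    return pos+rot@T[:3,3],d@(rot@T[:3,:3]).T
def onz(im,uv,z,pose=None):
    c,d=ray(im,uv,pose);return c+d*((z-c[2])/d[:,2])[:,None]
def proj(im,X,pose=None):
    X=np.atleast_2d(X).astype(float)
    if pose is None: R,t=np.array(im["R"]),np.array(im["t"])
    else:
        T=np.array(im["mount"]);pos,rot=map(np.array,pose);Rw=rot@T[:3,:3];R=Rw.T;t=-R@(pos+rot@T[:3,3])
    return cv2.projectPoints(X,cv2.Rodrigues(R)[0],t,im["intrinsics"],np.array(im["dist"]))[0].reshape(-1,2)
def tri(a,ua,b,ub):
    A=[];B=[]
    for im,u in((a,ua),(b,ub)):
        c,d=ray(im,[u]);d=d[0]/np.linalg.norm(d);P=np.eye(3)-np.outer(d,d);A.append(P);B.append(P@c)
    return np.linalg.lstsq(np.vstack(A),np.hstack(B),rcond=None)[0]
E
python3 - <<'E'
from h import *
d=pickle.load(open("cal.pkl","rb"));t=d["top"];s=d["side"]
print("head",onz(t,[(211,249)],.09),"rodtip",onz(t,[(160,258)],.074),"stem",onz(t,[(256,158)],.2),"pivot",onz(t,[(331,158)],.236))
f=t["frame"];hsv=cv2.cvtColor(f,cv2.COLOR_RGB2HSV)
def blobs(m,roi,name):
    x0,y0,x1,y1=roi;mm=np.zeros_like(m);mm[y0:y1,x0:x1]=m[y0:y1,x0:x1]
    n,l,st,c=cv2.connectedComponentsWithStats(mm)
    for i in range(1,n):
        if st[i,4]>15: print(name,st[i],c[i].round(1))
blobs(cv2.inRange(hsv,(0,0,0),(180,255,45)),(195,235,225,265),"head")
blobs(cv2.inRange(hsv,(12,100,110),(28,255,255)),(225,145,300,180),"brass")
red=cv2.inRange(hsv,(0,150,90),(5,255,255))|cv2.inRange(hsv,(174,150,90),(180,255,255))
blobs(red,(300,140,360,215),"lever")
c=np.hstack([cv2.resize(f[140:220,220:380],None,fx=5,fy=5,interpolation=cv2.INTER_CUBIC)[:,:,::-1]])
g=cv2.resize(f[230:280,150:230],None,fx=4,fy=4,interpolation=cv2.INTER_CUBIC)[:,:,::-1]
o=np.zeros((600,800,3),np.uint8);o[:400]=c;o[400:,:320]=g
cv2.imwrite("pics/crop1.png",o)
E
```

```text
head [[0.42273926 0.17830117 0.09      ]] rodtip [[0.41137357 0.31518689 0.074     ]] stem [[0.62335469 0.04175877 0.2       ]] pivot [[ 0.59841372 -0.1371475   0.236     ]]
brass [251 155  10  11  87] [255.6 160.4]
brass [229 164   6   9  40] [231.9 168. ]
lever [325 175   9  24 166] [329.1 186.6]
```

View pics/crop1.png

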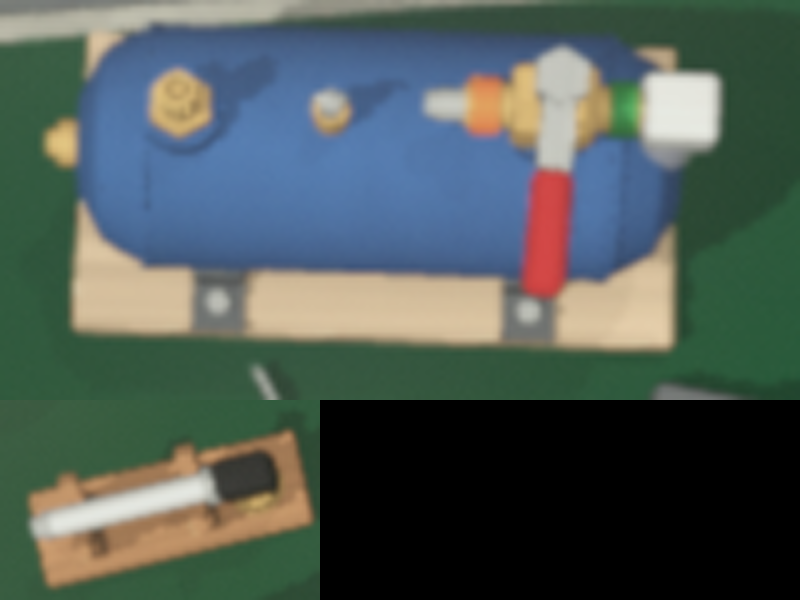

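```bash
cat >> h.py <<'E'
def go(s,target,yawx):
    """shares of 0.2 m along the tool axes and of 60 deg, yawx: wanted world yaw of tool x (deg)"""
    R=np.array(s["tcp_rot"]);v=R.T@(np.array(target)-s["tcp_pos"])/.2
    a=np.degrees(np.arctan2(R[1,0],R[0,0]));t=-((yawx-a+180)%360-180)/60
    print("t",round(s["clock"],2),"tcp",np.round(s["tcp_pos"],4),"yawx",round(a,2),"tilt",np.round(R[:2,2],4),"-> shares",v.round(4),"turn",round(t,4))
E
python3 - <<'E'
from h import *
from plant import bot
d=pickle.load(open("cal.pkl","rb"));t=d["top"]
h=onz(t,[(211.2,248.7)],.092)[0];r=onz(t,[(160,261.2)],.074)[0];print(h,r,np.linalg.norm((r-h)[:2]),np.degrees(np.arctan2(*(r-h)[1::-1])))
st=onz(t,[(256,157.6)],.2)[0];pv=onz(t,[(332.6,153.6)],.245)[0];print(st,pv,np.linalg.norm((st-pv)[:2]),"tank y yaw",np.degrees(np.arctan2(*(st-pv)[1::-1])))
sl=onz(t,[(329.1,186.6)],.243)[0];print("sleeve",sl,np.linalg.norm((sl-pv)[:2]))
go(bot.get_state(),[h[0],h[1],.2],97)
E
```

```text
[0.42322547 0.17747036 0.092     ] [0.40302531 0.31549366 0.074     ] 0.13949365097808586 98.32630905756665
[0.62436936 0.04169058 0.2       ] [ 0.60630807 -0.14100886  0.245     ] 0.18359001529199975 tank y yaw 84.35419948179097
sleeve [ 0.52778884 -0.12524495  0.243     ] 0.08008601569026419
t 0.15 tcp [0.1609 0.4992 0.2304] yawx 162.13 tilt [-0.0008 -0.0017] -> shares [-1.7422 -1.1285  0.1535] turn 1.0856
```

Emit:
jog_arm(
  plan="-1 -0.87 -0.565 0.05 1; -1 -0.87 -0.565 0.05 1; -1 -0.87 -0.565 0.05 1; -1 -0.87 -0.565 0.05 1; -1 -0.87 -0.565 0.05 1; -1 -0.87 -0.565 0.05 1; -1 -0.87 -0.565 0.05 1; -1 -0.87 -0.565 0.05 1; -1 -0.87 -0.565 0.05 1; -1 -0.87 -0.565 0.05 1",
)

```text
clock: 0.98
tcp_pos: [0.292, 0.3384, 0.2209]
tcp_rot: [[-0.209, 0.978, -0.001], [0.978, 0.209, -0.0], [-0.0, -0.001, -1.0]]
force: [-0.9, -0.2, 1.1]
opening: 0.997
grip_force: 0.0
```

Run:
```python
from h import *
from plant import bot
go(bot.get_state(),[.423,.1775,.2],98.3)
```

```text
t 0.98 tcp [0.292  0.3384 0.2209] yawx 102.06 tilt [-0.0006 -0.0005] -> shares [-0.9233  0.4725  0.1047] turn 0.0626
```

Emit:
jog_arm(
  plan="-1 -0.92 0.473 0.1 0.063; -1 -0.92 0.473 0.1 0.063; -1 -0.92 0.473 0.1 0.063; -1 -0.92 0.473 0.1 0.063; -1 -0.92 0.473 0.1 0.063; -1 -0.92 0.473 0.1 0.063; -1 -0.92 0.473 0.1 0.063; -1 -0.92 0.473 0.1 0.063; -1 -0.92 0.473 0.1 0.063; -1 -0.92 0.473 0.1 0.063",
)

```text
clock: 1.82
tcp_pos: [0.4225, 0.18, 0.2016]
tcp_rot: [[-0.148, 0.989, 0.0], [0.989, 0.148, 0.0], [0.0, 0.0, -1.0]]
force: [0.3, 0.5, 0.6]
opening: 1.001
grip_force: 0.0
```

Run:
```python
from h import *
from plant import bot
s=bot.get_state();w=bot.get_image("wrist")
pickle.dump((s,w),open("w1.pkl","wb"))
cv2.imwrite("pics/w1.png",w["frame"][:,:,::-1])
P=(s["tcp_pos"],s["tcp_rot"])
print(s["tcp_pos"],proj(w,[[.423,.1775,.092],[.403,.3155,.074]],P))
```

```text
[0.4224589  0.18003484 0.20160685] [[282.2429279  209.13214727]
 [283.09186238  27.86901319]]
```

View pics/w1.png

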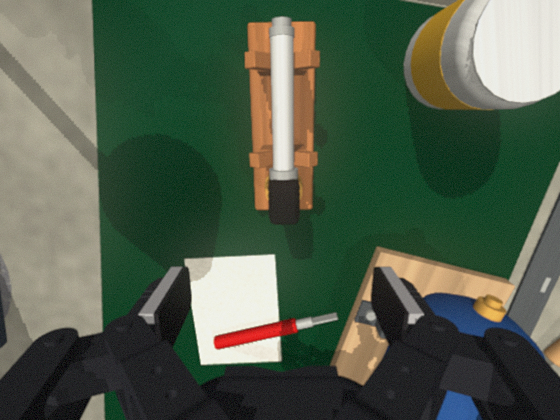

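Run:
```python
from h import *
from plant import bot
s,w=pickle.load(open("w1.pkl","rb"));P=(s["tcp_pos"],s["tcp_rot"])
f=w["frame"];g=f.max(2)
roi=(g<50).astype(np.uint8);m=np.zeros_like(roi);m[165:232,255:315]=roi[165:232,255:315]
n,l,st,c=cv2.connectedComponentsWithStats(m)
i=1+np.argmax(st[1:,4]);print(st[i],c[i]);pts=np.argwhere(l==i)
x,y,ww,hh,_=st[i]
for r in range(y,y+hh,6): q=pts[pts[:,0]==r][:,1];print(r,q.min(),q.max())
hsv=cv2.cvtColor(f,cv2.COLOR_RGB2HSV)
bw=cv2.inRange(hsv,(0,0,140),(180,60,255))
B=[]
for r in(50,90,130,160):
    q=np.where(bw[r,255:315])[0]+255;print(r,q.min(),q.max());B.append(((q.min()+q.max())/2,r))
b=onz(w,B,.078,P);print(b);v=b[0]-b[-1];print("yaw",np.degrees(np.arctan2(v[1],v[0])))
cb=onz(w,[((2*x+ww-1)/2,y+hh-1)],.092,P)[0];u=v/np.linalg.norm(v);print("back top",cb,"head",cb+.02*u)
```

```text
[268 180  33  45 840] [284.68928571 206.65238095]
180 294 296
186 270 298
192 270 297
198 270 298
204 270 298
210 269 299
216 270 299
222 271 297
50 271 292
90 272 292
130 272 292
160 273 292
[[0.40412145 0.29973199 0.078     ]
 [0.40874176 0.27152218 0.078     ]
 [0.41332213 0.2409943  0.078     ]
 [0.41742249 0.21653252 0.078     ]]
yaw 99.08297404976007
back top [0.42649693 0.16440725 0.092     ] head [0.42333963 0.18415647 0.092     ]
```

Emit:
jog_arm(
  plan="-1 0.005 0.004 0.2 0; -1 0.005 0.004 0.4 0; -1 0.005 0.004 0.6 0; -1 0.005 0.004 0.7 0; -1 0.005 0.004 0.733 0; -1 0.005 0.004 0.733 0; 1 0.005 0.004 0.733 0; 1 0.005 0.004 0.733 0; 1 0.005 0.004 0.733 0; 1 0.005 0.004 0.733 0",
  newtons=60,
)

```text
clock: 2.7
tcp_pos: [0.4255, 0.1803, 0.0569]
tcp_rot: [[-0.145, 0.989, 0.004], [0.989, 0.145, 0.001], [0.0, 0.004, -1.0]]
force: [-0.2, -0.2, 0.1]
opening: 0.455
grip_force: 0.0
```

Emit:
jog_arm(
  plan="1 0 0 0 0; 1 0 0 0 0; 1 0 0 0 0; 1 0 0 -0.05 0; 1 0 0 -0.15 0; 1 0 0 -0.3 0; 1 0 0 -0.5 0; 1 0 0 -0.7 0; 1 0 0 -0.9 0; 1 0 0 -0.9 0",
)

```text
clock: 3.53
tcp_pos: [0.4273, 0.1806, 0.2439]
tcp_rot: [[-0.145, 0.989, 0.014], [0.989, 0.145, 0.003], [0.001, 0.014, -1.0]]
force: [0.8, 0.3, 0.1]
opening: 0.297
grip_force: 60.2
```

Run:
```python
from h import *
from plant import bot
go(bot.get_state(),[.6245,.0417,.29],84.4)
```

```text
t 3.53 tcp [0.4273 0.1806 0.2439] yawx 98.35 tilt [0.014  0.0033] -> shares [-0.8302  0.8781 -0.2188] turn 0.2325
```

Emit:
jog_arm(
  plan="1 0 0 -0.1 0; 1 -0.1 0.1 -0.2 0; 1 -0.2 0.25 -0.22 0; 1 -0.35 0.4 -0.22 0; 1 -0.5 0.52 -0.22 0; 1 -0.6 0.64 -0.22 0; 1 -0.7 0.75 -0.22 0; 1 -0.78 0.83 -0.22 0; 1 -0.82 0.86 -0.22 0; 1 -0.82 0.86 -0.22 0",
)

```text
clock: 4.37
tcp_pos: [0.6185, 0.0407, 0.2767]
tcp_rot: [[-0.143, 0.99, -0.003], [0.99, 0.143, -0.001], [-0.0, -0.003, -1.0]]
force: [-0.2, 0.6, -1.3]
opening: 0.299
grip_force: 60.1
```

Run:
```python
from h import *
from plant import bot
s=bot.get_state()
d=pickle.load(open("cal.pkl","rb"));s1,w1=pickle.load(open("w1.pkl","rb"))
print("px",proj(w1,[[.6244,.0417,.2]],(s1["tcp_pos"],s1["tcp_rot"])),proj(d["side"],[[.6244,.0417,.2]]))
im={n:bot.get_image(n) for n in("side","top","wrist")}
pickle.dump((s,im),open("hover.pkl","wb"))
go(s,[.6244,.0417,.29],98.35)
f0=d["side"]["frame"][150:210,280:340];f1=im["side"]["frame"][100:220,230:350]
t1=im["top"]["frame"][120:200,200:300];w=w1["frame"][270:330,450:530]
o=np.zeros((600,800,3),np.uint8)
def put(a,y,x,k):
    a=cv2.resize(a,None,fx=k,fy=k,interpolation=cv2.INTER_CUBIC)[:,:,::-1];o[y:y+a.shape[0],x:x+a.shape[1]]=a
put(f0,0,0,4);put(f1,0,300,3);put(t1,360,300,3);put(w,300,0,3)
cv2.imwrite("pics/h1.png",o)
```

```text
px [[551.09179208 492.74918982]] [[306.48035646 172.01582909]]
t 4.37 tcp [0.6185 0.0407 0.2767] yawx 98.21 tilt [-0.003  -0.0007] -> shares [ 0.0006  0.0296 -0.0666] turn -0.0024
```

View pics/h1.png

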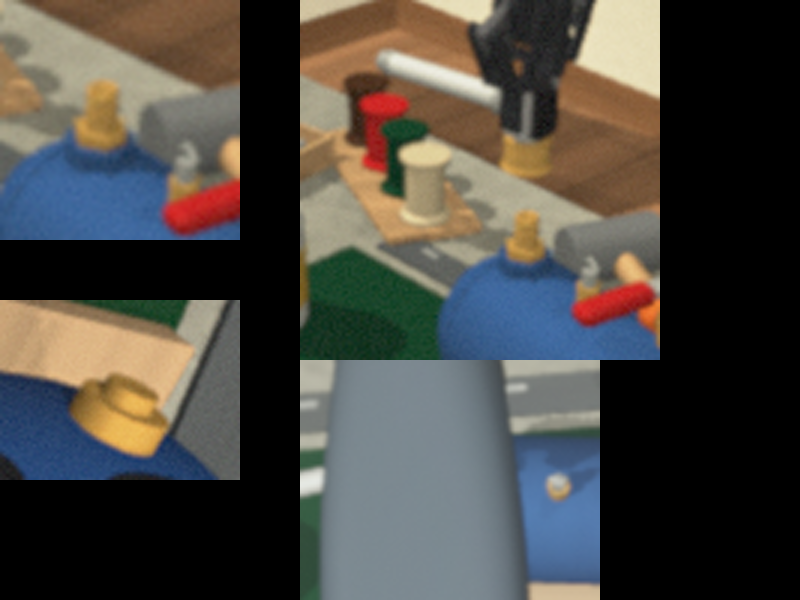

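Run:
```python
from h import *
s,im=pickle.load(open("hover.pkl","rb"));S=im["side"]
d=pickle.load(open("cal.pkl","rb"))
print("rim",tri(d["top"],(256,157.6),d["side"],(305.75,171.9)))
f=S["frame"];hsv=cv2.cvtColor(f,cv2.COLOR_RGB2HSV)
m=cv2.inRange(hsv,(12,110,90),(28,255,255))
for r in list(range(146,160,2))+list(range(171,177)):
    q=np.where(m[r,285:325])[0]+285
    if len(q): print(r,q.min(),q.max(),(q.min()+q.max())/2)
R=s["tcp_rot"]
for off in(-.01,-.005,0,.005,.01):
    X=s["tcp_pos"]+R@np.array([off,0,.028]);print(off,X.round(4),proj(S,[X]))
```

```text
rim [0.62355892 0.04218086 0.20057314]
146 285 324 304.5
148 285 324 304.5
150 287 324 305.5
152 291 324 307.5
154 295 324 309.5
156 298 324 311.0
158 302 324 313.0
171 285 308 296.5
172 285 308 296.5
173 285 308 296.5
174 285 308 296.5
175 285 308 296.5
176 285 308 296.5
-0.01 [0.6199 0.0308 0.2487] [[309.47766781 155.41109341]]
-0.005 [0.6191 0.0357 0.2487] [[307.68074904 154.76693883]]
0 [0.6184 0.0407 0.2487] [[305.89143623 154.12569597]]
0.005 [0.6177 0.0456 0.2487] [[304.10969788 153.48735116]]
0.01 [0.617  0.0506 0.2487] [[302.33550247 152.85189078]]
```

Emit:
jog_arm(
  plan="1 -0.004 0.028 0 0; 1 -0.004 0.028 0.05 0; 1 -0.004 0.028 0.1 0; 1 -0.004 0.028 0.15 0; 1 -0.004 0.028 0.165 0; 1 -0.004 0.028 0.165 0; 1 -0.004 0.028 0.165 0; 1 -0.004 0.028 0.165 0; 1 -0.004 0.028 0.165 0; 1 -0.004 0.028 0.165 0",
)

```text
clock: 5.35
tcp_pos: [0.6238, 0.0427, 0.2466]
tcp_rot: [[-0.145, 0.989, 0.002], [0.989, 0.145, -0.0], [-0.0, 0.001, -1.0]]
force: [0.3, 0.5, -1.2]
opening: 0.295
grip_force: 60.1
```

Run:
```python
from h import *
from plant import bot
s=bot.get_state();S=bot.get_image("side")
go(s,[.6238,.0405,.210],98.35)
o=cv2.resize(S["frame"][110:210,240:370],None,fx=6,fy=6,interpolation=cv2.INTER_CUBIC)[:,:,::-1]
cv2.imwrite("pics/h2.png",o)
X=s["tcp_pos"]+s["tcp_rot"]@np.array([.0015,0,.028]);print(X,(proj(S,[X,[.6238,.042,.2]])-[240,110])*6)
```

```text
t 5.35 tcp [0.6238 0.0427 0.2466] yawx 98.36 tilt [ 0.0015 -0.    ] -> shares [-0.0106 -0.0019  0.183 ] turn 0.0001
[0.62364561 0.0441418  0.21860635] [[395.03315656 327.90414471]
 [397.25058104 372.30957869]]
```

View pics/h2.png

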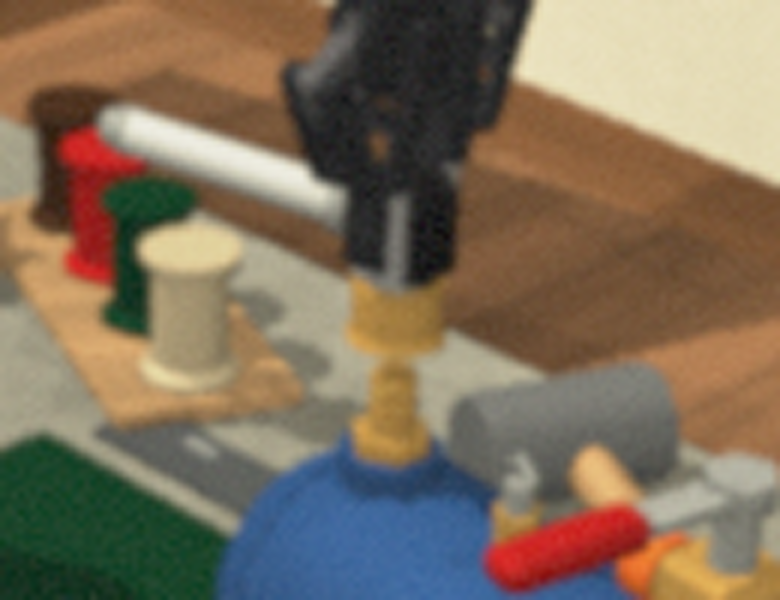

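Emit:
jog_arm(
  plan="1 -0.004 0 0.04 0; 1 -0.004 0 0.08 0; 1 -0.004 0 0.1 0; 1 -0.004 0 0.115 0; 1 -0.004 0 0.13 0; 1 -0.004 0 0.145 0; 1 -0.004 0 0.16 0; 1 -0.004 0 0.17 0; 1 -0.004 0 0.17 0; 1 -0.004 0 0.17 0",
)

```text
clock: 6.23
tcp_pos: [0.6234, 0.0417, 0.2125]
tcp_rot: [[-0.145, 0.989, 0.0], [0.989, 0.145, -0.0], [-0.0, 0.0, -1.0]]
force: [-1.7, 0.1, 3.5]
opening: 0.294
grip_force: 60.8
```

Emit:
jog_arm(
  plan="1 0 0 0.004 0; 1 0 0 0.008 0; 1 0 0 0.011 0; 1 0 0 0.014 0; 1 0 0 0.017 0; 1 0 0 0.02 0; 1 0 0 0.022 0; 1 0 0 0.022 0; 1 0 0 0.022 0; 1 0 0 0.022 0",
)

```text
clock: 7.07
tcp_pos: [0.6234, 0.0417, 0.2125]
tcp_rot: [[-0.145, 0.989, 0.004], [0.989, 0.145, -0.001], [-0.001, 0.004, -1.0]]
force: [-6.5, -0.2, 16.3]
opening: 0.293
grip_force: 62.4
```

Run:
```python
from h import *
from plant import bot
s=bot.get_state();print(s["tcp_pos"],s["force"])
ims={n:bot.get_image(n) for n in("side","wrist")};pickle.dump((s,ims),open("press.pkl","wb"))
a=cv2.resize(ims["side"]["frame"][110:210,240:340],None,fx=3,fy=3,interpolation=cv2.INTER_CUBIC);b=ims["wrist"]["frame"][0:300,:500]
o=np.zeros((300,800,3),np.uint8);o[:,:300]=a;o[:,300:]=b
cv2.imwrite("pics/p1.png",o[:,:,::-1])
```

```text
[0.62340449 0.04174302 0.21246235] [-6.51497439 -0.19039969 16.31825806]
```

View pics/p1.png

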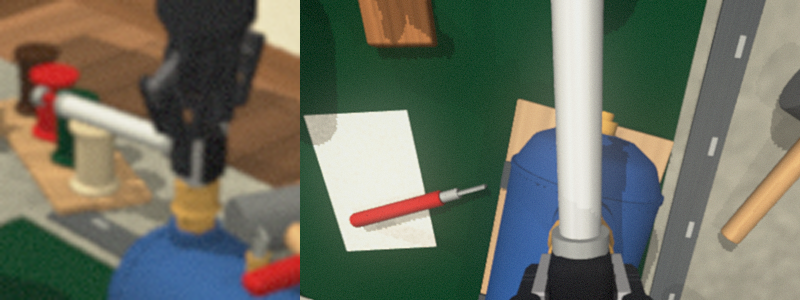

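Emit:
jog_arm(
  plan="1 0 -0.005 0 0; 1 0 -0.01 0 0; 1 0 -0.015 0 0; 1 0 -0.015 0.005 0; 1 0 -0.015 0.01 0; 1 0 -0.015 0.01 0; 1 0 -0.015 0.01 0; 1 0 -0.015 0.01 0; 1 0 -0.015 0.01 0; 1 0 -0.015 0.01 0",
)

```text
clock: 8.0
tcp_pos: [0.6233, 0.0417, 0.2124]
tcp_rot: [[-0.146, 0.989, 0.012], [0.989, 0.146, 0.0], [-0.001, 0.012, -1.0]]
force: [-2.3, 0.0, 18.1]
opening: 0.297
grip_force: 62.8
```

Run:
```python
from h import *
from plant import bot
s=bot.get_state();S=bot.get_image("side");pickle.dump((s,S),open("press2.pkl","wb"))
R=s["tcp_rot"];print(s["tcp_pos"])
for L in(.135,.141,.155,.161,.171,.181,.188):
    X=s["tcp_pos"]+R@np.array([.0015+L,0,-.02]);print(L,(proj(S,[X])-[220,110]).round(1)*6)
print((proj(S,[[.6238,.042,.182],[.6238,.042,.174]])-[220,110])*6)
cv2.imwrite("pics/p2.png",cv2.resize(S["frame"][110:210,220:340],None,fx=6,fy=6,interpolation=cv2.INTER_CUBIC)[:,:,::-1])
```

```text
[0.62325051 0.04168942 0.2124127 ]
0.135 [[245.4 199.8]]
0.141 [[234.  195.6]]
0.155 [[207.6 186. ]]
0.161 [[196.8 182.4]]
0.171 [[178.2 175.2]]
0.181 [[159.6 169.2]]
0.188 [[147.  164.4]]
[[515.280649   412.87657234]
 [514.41345822 430.70901353]]
```

View pics/p2.png

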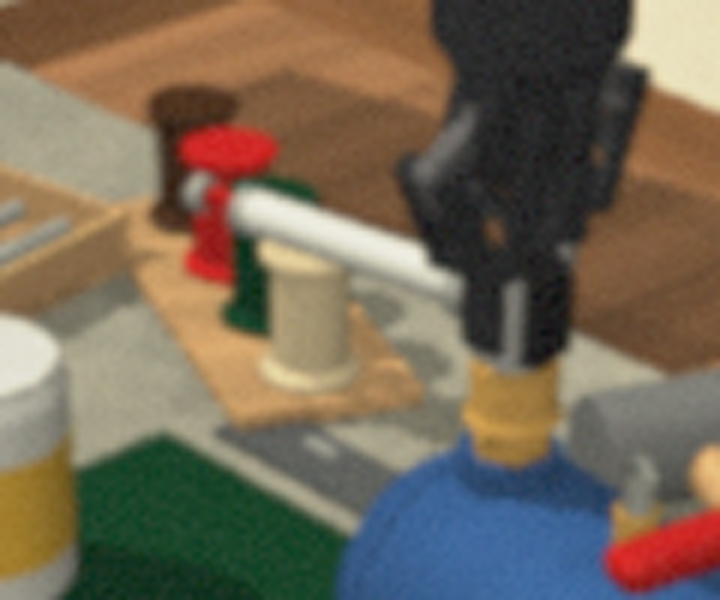

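The side view shows the chuck seated just above the nut, with the force rising against a hard stop. The rod is out by about 20 mm, with the button at crop (190,190) and the barrel end at (237,205), and only red shows. Next I lift off and return the gauge to its rest.

Emit:
jog_arm(
  plan="1 0 0 -0.03 0; 1 0 0 -0.06 0; 1 0 0 -0.1 0; 1 0 0 -0.15 0; 1 0 0 -0.22 0; 1 0 0 -0.3 0; 1 0 0 -0.4 0; 1 0 0 -0.45 0; 1 0 0 -0.45 0; 1 0 0 -0.45 0",
)

```text
clock: 8.88
tcp_pos: [0.6206, 0.0412, 0.2951]
tcp_rot: [[-0.145, 0.989, -0.001], [0.989, 0.145, -0.0], [-0.0, -0.001, -1.0]]
force: [-0.3, -0.9, -1.5]
opening: 0.299
grip_force: 60.2
```

Run:
```python
from h import *
from plant import bot
s=bot.get_state();go(s,[.426,.1806,.22],98.4)
S=bot.get_image("side");R=s["tcp_rot"];
P=[s["tcp_pos"]+R@np.array([.0015+L,0,-.02]) for L in(.141,.161,.181)];print(proj(S,P))
```

```text
t 8.88 tcp [0.6206 0.0412 0.2951] yawx 98.35 tilt [-0.0009 -0.0002] -> shares [ 0.8307 -0.861   0.3762] turn -0.0008
[[258.27387475 110.94107257]
 [251.82094667 108.88503687]
 [245.47897937 106.86778098]]
```

Emit:
jog_arm(
  plan="1 0.1 -0.1 0 0; 1 0.2 -0.22 0 0; 1 0.35 -0.36 0.1 0; 1 0.48 -0.5 0.2 0; 1 0.6 -0.62 0.3 0; 1 0.7 -0.73 0.376 0; 1 0.78 -0.82 0.376 0; 1 0.83 -0.861 0.376 0; 1 0.83 -0.861 0.376 0; 1 0.83 -0.861 0.376 0",
)

```text
clock: 9.77
tcp_pos: [0.4261, 0.1807, 0.2198]
tcp_rot: [[-0.146, 0.989, 0.0], [0.989, 0.146, -0.001], [-0.001, 0.0, -1.0]]
force: [0.1, -0.2, -1.2]
opening: 0.299
grip_force: 60.2
```

Run:
```python
from h import *
from plant import bot
s=bot.get_state();go(s,[.4255,.1806,.07],98.4)
S=bot.get_image("side");W=bot.get_image("wrist")
a=cv2.resize(S["frame"][140:260,120:260],None,fx=4,fy=4,interpolation=cv2.INTER_CUBIC);
b=W["frame"][:300,160:400]
o=np.zeros((480,800,3),np.uint8);o[:,:560]=a;o[:300,560:]=b
cv2.imwrite("pics/r1.png",o[:,:,::-1])
```

```text
t 9.77 tcp [0.4261 0.1807 0.2198] yawx 98.42 tilt [ 0.0004 -0.0007] -> shares [ 6.000e-04 -3.400e-03  7.489e-01] turn 0.0003
```

View pics/r1.png

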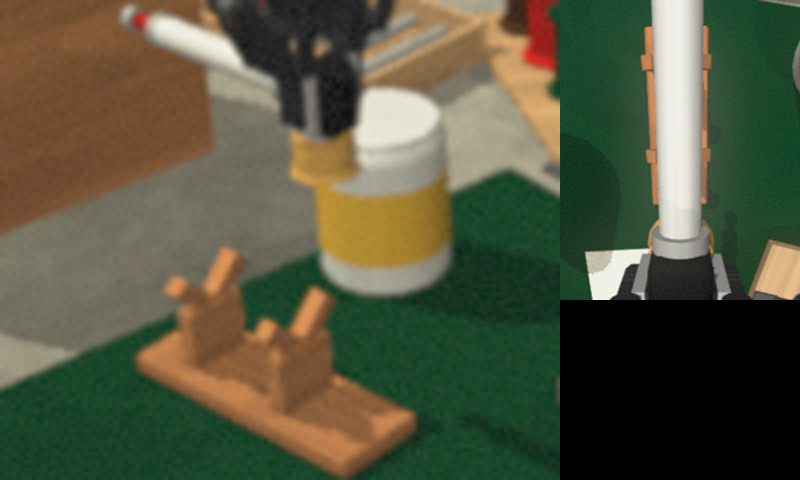

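Emit:
jog_arm(
  plan="1 0 -0.004 0.15 0; 1 0 -0.004 0.3 0; 1 0 -0.004 0.45 0; 1 0 -0.004 0.6 0; 1 0 -0.004 0.7 0; 1 0 -0.004 0.76 0; 1 0 -0.004 0.79 0; 1 0 -0.004 0.805 0; 1 0 -0.004 0.805 0; 1 0 -0.004 0.805 0",
)

```text
clock: 10.7
tcp_pos: [0.4268, 0.1807, 0.0607]
tcp_rot: [[-0.145, 0.989, 0.003], [0.989, 0.145, 0.001], [0.0, 0.003, -1.0]]
force: [0.4, 0.1, -1.3]
opening: 0.295
grip_force: 60.2
```

Emit:
jog_arm(
  plan="1 0 -0.005 0.003 0; 1 0 -0.005 0.006 0; 1 0 -0.005 0.009 0; 1 0 -0.005 0.012 0; 1 0 -0.005 0.015 0; 1 0 -0.005 0.018 0; 1 0 -0.005 0.021 0; 1 0 -0.005 0.021 0; 1 0 -0.005 0.021 0; 1 0 -0.005 0.021 0",
)

```text
clock: 11.53
tcp_pos: [0.4248, 0.1805, 0.0562]
tcp_rot: [[-0.146, 0.989, 0.001], [0.989, 0.146, 0.0], [0.0, 0.001, -1.0]]
force: [-1.9, -1.2, 5.3]
opening: 0.296
grip_force: 61.7
```

Contact is made, so I release.

Emit:
jog_arm(
  plan="0.1 0 0 0 0; 0.1 0 0 0 0; 0 0 0 0 0; -0.2 0 0 0 0; -0.2 0 0 0 0; -0.2 0 0 -0.03 0; -0.2 0 0 -0.1 0; -0.2 0 0 -0.25 0; -0.2 0 0 -0.45 0; -0.2 0 0 -0.65 0",
)

```text
clock: 12.37
tcp_pos: [0.4231, 0.18, 0.1855]
tcp_rot: [[-0.145, 0.989, -0.003], [0.989, 0.145, -0.001], [-0.0, -0.003, -1.0]]
force: [1.3, 0.5, 1.0]
opening: 0.6
grip_force: 0.0
```

Emit:
jog_arm(
  plan="1 0 0 -0.15 0; 1 0 0 -0.15 0; 1 0 0 -0.15 0; 1 0 0 -0.15 0; 1 0 0 -0.15 0; 1 0 0 -0.15 0; 1 0 0 -0.15 0; 1 0 0 -0.15 0; 1 0 0 -0.15 0; 1 0 0 -0.15 0",
)

```text
clock: 13.2
tcp_pos: [0.4241, 0.1803, 0.2145]
tcp_rot: [[-0.145, 0.989, -0.001], [0.989, 0.145, -0.0], [-0.0, -0.001, -1.0]]
force: [-0.6, -0.9, 0.1]
opening: -0.0
grip_force: 0.0
```

Run:
```python
from h import *
from plant import bot
s=bot.get_state();ims={n:bot.get_image(n) for n in("side","wrist")};pickle.dump((s,ims),open("laid.pkl","wb"))
a=cv2.resize(ims["side"]["frame"][190:270,130:250],None,fx=4,fy=4,interpolation=cv2.INTER_CUBIC)
b=cv2.resize(ims["wrist"]["frame"][0:240,200:360],None,fx=2,fy=2)
o=np.zeros((480,800,3),np.uint8);o[:320,:480]=a;o[:,480:]=b
cv2.imwrite("pics/l1.png",o[:,:,::-1])
go(s,[.5,-.02,.29],84)
```

```text
t 13.2 tcp [0.4241 0.1803 0.2145] yawx 98.36 tilt [-0.0008 -0.0002] -> shares [-1.0459  0.2295 -0.3776] turn 0.2393
```

View pics/l1.png

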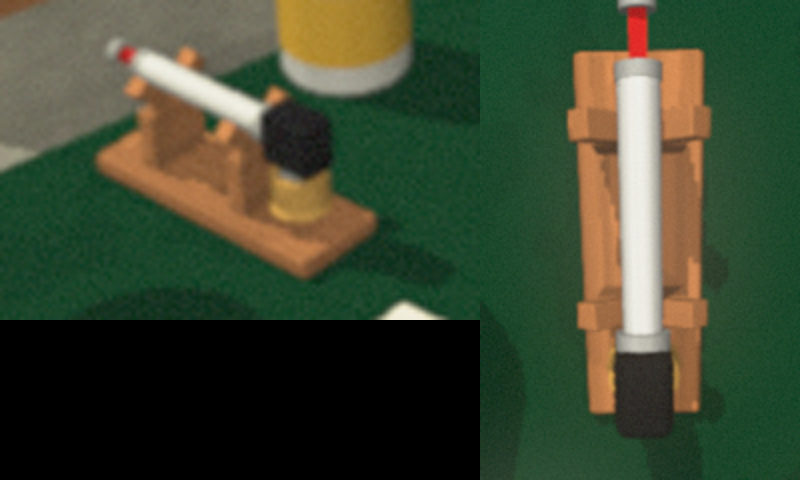

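The gauge lies in both notches with only red showing on the rod, from about (637,8) to (637,60), roughly 21 mm. So the lever goes to orange.

Emit:
jog_arm(
  plan="1 0 0 -0.2 0; 1 -0.1 0 -0.38 0; 1 -0.25 0.02 -0.38 0; 1 -0.4 0.05 -0.38 0; 1 -0.55 0.07 -0.38 0; 1 -0.7 0.1 -0.38 0; 1 -0.85 0.1 -0.38 0; 1 -0.95 0.1 -0.38 0; 1 -0.95 0.1 -0.38 0; 1 -0.95 0.1 -0.38 0",
)

```text
clock: 14.13
tcp_pos: [0.4718, -0.0055, 0.2908]
tcp_rot: [[-0.143, 0.99, -0.0], [0.99, 0.143, 0.001], [0.001, -0.0, -1.0]]
force: [-0.2, -0.1, -0.2]
opening: -0.003
grip_force: 0.0
```

Run:
```python
from h import *
from plant import bot
s=bot.get_state();go(s,[.515,-.175,.29],98.4)
```

```text
t 14.13 tcp [ 0.4718 -0.0055  0.2908] yawx 98.21 tilt [-0.0003  0.0005] -> shares [-0.8696  0.0928  0.0035] turn -0.0032
```

Emit:
jog_arm(
  plan="1 -0.15 0 0 0; 1 -0.35 0.03 0 0; 1 -0.55 0.05 0 0; 1 -0.7 0.08 0 0; 1 -0.82 0.09 0 0; 1 -0.87 0.093 0 0; 1 -0.87 0.093 0 0; 1 -0.87 0.093 0 0; 1 -0.87 0.093 0 0; 1 -0.87 0.093 0 0",
)

```text
clock: 14.97
tcp_pos: [0.5154, -0.1724, 0.2915]
tcp_rot: [[-0.147, 0.989, 0.001], [0.989, 0.147, 0.0], [0.0, 0.001, -1.0]]
force: [0.1, 0.1, 0.0]
opening: 0.002
grip_force: 0.0
```

Run:
```python
from h import *
from plant import bot
s=bot.get_state();P=(s["tcp_pos"],s["tcp_rot"]);W=bot.get_image("wrist")
hsv=cv2.cvtColor(W["frame"],cv2.COLOR_RGB2HSV)
m=cv2.inRange(hsv,(0,150,90),(5,255,255))|cv2.inRange(hsv,(174,150,90),(180,255,255))
n,l,st,c=cv2.connectedComponentsWithStats(m)
for i in range(1,n):
    if st[i,4]>150:
        r=cv2.minAreaRect(np.argwhere(l==i)[:,::-1].astype(np.float32));b=cv2.boxPoints(r)
        X=onz(W,b,.24,P);print(st[i],"corners",X.round(3).tolist(),"c",onz(W,[r[0]],.24,P).round(4))
for q in([.515,-.175],[.522,-.1485],[.5283,-.1099],[.5492,-.0802],[.5738,-.0646],[.5886,-.0601],[.5936,-.06]): go(s,[*q,.223],98.2)
```

```text
[ 176   14   90   38 1311] corners [[0.439, -0.066, 0.24], [0.485, -0.048, 0.24], [0.489, -0.055, 0.24], [0.442, -0.074, 0.24]] c [[ 0.4642 -0.0606  0.24  ]]
[ 266  137   96   54 2873] corners [[0.497, -0.129, 0.24], [0.5, -0.109, 0.24], [0.559, -0.119, 0.24], [0.557, -0.139, 0.24]] c [[ 0.5276 -0.1239  0.24  ]]
[488 146  35  35 518] corners [[0.633, -0.113, 0.24], [0.636, -0.092, 0.24], [0.652, -0.096, 0.24], [0.649, -0.117, 0.24]] c [[ 0.6424 -0.1043  0.24  ]]
t 14.97 tcp [ 0.5154 -0.1724  0.2915] yawx 98.48 tilt [0.0006 0.0003] -> shares [-0.0125 -0.0041  0.3425] turn 0.0047
t 14.97 tcp [ 0.5154 -0.1724  0.2915] yawx 98.48 tilt [0.0006 0.0003] -> shares [0.1133 0.0501 0.3425] turn 0.0047
t 14.97 tcp [ 0.5154 -0.1724  0.2915] yawx 98.48 tilt [0.0006 0.0003] -> shares [0.2996 0.1097 0.3426] turn 0.0047
t 14.97 tcp [ 0.5154 -0.1724  0.2915] yawx 98.48 tilt [0.0006 0.0003] -> shares [0.4311 0.235  0.3427] turn 0.0047
t 14.97 tcp [ 0.5154 -0.1724  0.2915] yawx 98.48 tilt [0.0006 0.0003] -> shares [0.4901 0.3681 0.3428] turn 0.0047
t 14.97 tcp [ 0.5154 -0.1724  0.2915] yawx 98.48 tilt [0.0006 0.0003] -> shares [0.5014 0.4446 0.3429] turn 0.0047
t 14.97 tcp [ 0.5154 -0.1724  0.2915] yawx 98.48 tilt [0.0006 0.0003] -> shares [0.4982 0.4694 0.3429] turn 0.0047
```

Emit:
jog_arm(
  plan="1 -0.02 0 0.12 0; 1 -0.02 0 0.24 0; 1 -0.02 0 0.34 0; 1 -0.02 0 0.34 0; 1 0.04 0.02 0.34 0; 1 0.11 0.05 0.34 0; 1 0.17 0.07 0.34 0; 1 0.23 0.09 0.34 0; 1 0.3 0.11 0.34 0; 1 0.3 0.11 0.34 0",
)

```text
clock: 15.85
tcp_pos: [0.5297, -0.1089, 0.2248]
tcp_rot: [[-0.149, 0.989, 0.003], [0.989, 0.149, 0.0], [-0.0, 0.003, -1.0]]
force: [0.5, -0.3, 0.6]
opening: -0.002
grip_force: 0.0
```

Run:
```python
from h import *
from plant import bot
s=bot.get_state()
for q in([.5283,-.1099],[.5492,-.0802],[.5738,-.0646],[.5886,-.0601],[.5936,-.06]): go(s,[*q,.223],98.2)
```

```text
t 15.85 tcp [ 0.5297 -0.1089  0.2248] yawx 98.54 tilt [0.0034 0.0004] -> shares [-0.0037 -0.0075  0.0091] turn 0.0057
t 15.85 tcp [ 0.5297 -0.1089  0.2248] yawx 98.54 tilt [0.0034 0.0004] -> shares [0.1276 0.1179 0.0095] turn 0.0057
t 15.85 tcp [ 0.5297 -0.1089  0.2248] yawx 98.54 tilt [0.0034 0.0004] -> shares [0.1865 0.2511 0.01  ] turn 0.0057
t 15.85 tcp [ 0.5297 -0.1089  0.2248] yawx 98.54 tilt [0.0034 0.0004] -> shares [0.1977 0.3276 0.0102] turn 0.0057
t 15.85 tcp [ 0.5297 -0.1089  0.2248] yawx 98.54 tilt [0.0034 0.0004] -> shares [0.1945 0.3524 0.0103] turn 0.0057
```

Emit:
jog_arm(
  plan="1 0.04 0.03 0 0; 1 0.08 0.07 0 0; 1 0.128 0.118 0 0; 1 0.15 0.16 0 0; 1 0.17 0.205 0 0; 1 0.187 0.25 0 0; 1 0.193 0.29 0 0; 1 0.197 0.33 0 0; 1 0.195 0.35 0 0; 1 0.195 0.36 0 0",
)

```text
clock: 16.68
tcp_pos: [0.5882, -0.0628, 0.2222]
tcp_rot: [[-0.144, 0.989, -0.015], [0.99, 0.144, -0.001], [0.001, -0.015, -1.0]]
force: [-20.2, -2.8, 5.5]
opening: 0.002
grip_force: 9.8
```

```bash
cat > lev.py <<'E'
from h import *
from plant import bot
s=bot.get_state();print(s["tcp_pos"],s["force"])
for n in("wrist","side","top"):
    W=bot.get_image(n);P=(s["tcp_pos"],s["tcp_rot"]) if n=="wrist" else None
    hsv=cv2.cvtColor(W["frame"],cv2.COLOR_RGB2HSV)
    m=cv2.inRange(hsv,(0,150,90),(5,255,255))|cv2.inRange(hsv,(174,150,90),(180,255,255))
    k,l,st,c=cv2.connectedComponentsWithStats(m)
    for i in range(1,k):
        if st[i,4]>50:
            r=cv2.minAreaRect(np.argwhere(l==i)[:,::-1].astype(np.float32));C=onz(W,[r[0]],.24,P)[0];v=C[:2]-[.6057,-.1421]
            if np.linalg.norm(v)<.11: print(n,st[i],C.round(3),"r",np.linalg.norm(v).round(3),"lever",(np.degrees(np.arctan2(v[1],v[0]))-174.4).round(1))
E
python3 lev.py
```

```text
[ 0.5882011  -0.06281476  0.22218738] [-20.18002163  -2.75735555   5.49852696]
wrist [ 313  233   57   78 3022] [ 0.612 -0.049  0.24 ] r 0.093 lever -88.0
side [338 172  12  12  81] [ 0.606 -0.079  0.24 ] r 0.064 lever -84.4
```

The lever is at its stop. I back away and check.

Emit:
jog_arm(
  plan="1 0 -0.05 0 0; 1 0 -0.12 0 0; 1 0 -0.2 0 0; 1 0 -0.3 -0.1 0; 1 0 -0.45 -0.25 0; 1 0 -0.65 -0.4 0; 1 0 -0.85 -0.4 0; 1 0 -1 -0.4 0; 1 0 -1 -0.4 0; 1 0 -1 -0.4 0",
)

```text
clock: 17.67
tcp_pos: [0.3962, -0.0917, 0.304]
tcp_rot: [[-0.144, 0.99, 0.004], [0.99, 0.144, -0.0], [-0.001, 0.004, -1.0]]
force: [0.5, -0.2, -0.3]
opening: 0.001
grip_force: 0.0
```

```bash
python3 lev.py
python3 - <<'E'
from h import *
from plant import bot
s=bot.get_state();d=pickle.load(open("cal.pkl","rb"))
for n in("side","top"):
    im=bot.get_image(n)
    for f,t in((d[n]["frame"],"before"),(im["frame"],"now")):
        x0,y0,x1,y1=(190,205,225,245) if n=="side" else (195,235,225,265)
        m=(f[y0:y1,x0:x1].max(2)<55).astype(np.uint8);k,l,st,c=cv2.connectedComponentsWithStats(m)
        i=1+np.argmax(st[1:,4]);print(n,t,st[i],c[i]+[x0,y0])
    cv2.imwrite(f"pics/end_{n}.png",im["frame"][:,:,::-1])
E
```

```text
[ 0.39620908 -0.0917018   0.30401236] [ 0.49410006 -0.22751526 -0.25568052]
wrist [540 211  20  30 418] [ 0.582 -0.065  0.24 ] r 0.081 lever -67.4
wrist [550 239  10  25 145] [ 0.594 -0.083  0.24 ] r 0.06 lever -72.7
side [328 169  22  15 166] [ 0.608 -0.065  0.24 ] r 0.077 lever -85.9
top [288 151  24   7 152] [ 0.613 -0.063  0.24 ] r 0.079 lever -89.7
side before [  6  10  18  19 266] [204.45112782 224.2556391 ]
side now [  6  10  18  19 264] [204.34469697 224.25757576]
top before [20  9  4  8 19] [216.52631579 247.73684211]
top now [20  9  4  8 13] [216.69230769 247.92307692]
```

View pics/end_side.png

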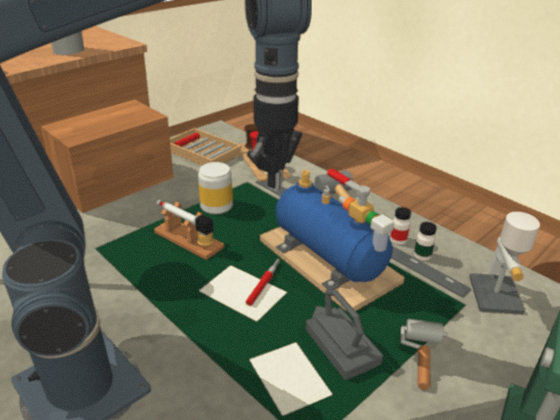

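The gauge head is back at its starting pixels (side view 204,224). The red rod shows near (163,204), the lever sits at about -89° over the orange port, and the robot is clear of everything.

```bash
python3 -c "
from plant import bot
print(bot.hand_in())"
```

```text
the job is handed in; nothing more can be done
None
```

I handed the job in with the gauge back in its notches, its rod about 21 mm out and showing only red, and the lever turned fully over to the orange port; the hand-in call returned no verdict.

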